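# Hang the nesting scoops on the hook rod

## Task

Hang the three nesting scoops from the trough by their holes on the rod of the hook stand, blue first, then yellow, then orange, so that each nests in the one behind it. Before letting go of each scoop, slide it back along the rod until it meets what is behind it (the red sprung disc for the blue one) and press it home with a steady push of about 9 newtons for half a second, never more than 14. Leave all three hanging still and do not disturb the other things on the shelf.

Things in the scene. Friction and masses are not known exactly. Their poses are not given: they have to be found in the camera images.
- big: blue enamel scoop, largest, about 200 g, upright, handle up; overall 156 mm high. Cup 70 wide (y) x 60 high (z) x 24 deep (x), walls 3, open towards -x. Handle plate, 6 thick in x, rises from the mouth rim. Origin: underside, on the plate's mid-plane (rim at x = -3, closed back at x = +21); hole centre 90 above it
- mid: yellow enamel scoop, middle, about 160 g, upright, handle up; overall 149 mm high. Cup 54 wide (y) x 46 high (z) x 24 deep (x), walls 3, open towards -x. Handle plate, 6 thick in x, rises from the mouth rim. Origin: underside, on the plate's mid-plane (rim at x = -3, closed back at x = +21); hole centre 83 above it
- small: orange enamel scoop, smallest, about 120 g, upright, handle up; overall 142 mm high. Cup 38 wide (y) x 32 high (z) x 24 deep (x), walls 3, open towards -x. Handle plate, 6 thick in x, rises from the mouth rim. Origin: underside, on the plate's mid-plane (rim at x = -3, closed back at x = +21); hole centre 76 above it
- big_eye (a point): centre of the hanging hole of the blue scoop, axes as the scoop's. Hole (mm) 18 wide (y), 28 high (z), through the 6 mm plate along x, in an eye plate 40 wide from 22 below to 20 above this point; above that a grip neck 14 wide (y), 6 thick, from 20 to 66 above this point
- mid_eye (a point): centre of the hanging hole of the yellow scoop, axes as the scoop's. Hole (mm) 18 wide (y), 28 high (z), through the 6 mm plate along x, in an eye plate 40 wide from 22 below to 20 above this point; above that a grip neck 26 wide (y), 6 thick, from 20 to 66 above this point
- small_eye (a point): centre of the hanging hole of the orange scoop, axes as the scoop's. Hole (mm) 18 wide (y), 28 high (z), through the 6 mm plate along x, in an eye plate 40 wide from 22 below to 20 above this point; above that a grip neck 38 wide (y), 6 thick, from 20 to 66 above this point
- stand: fixed steel hook stand, origin at table height under its 16 mm post; x points from the rod's tip to the post, z up. Base plate 120 x 140 x 12 mm, from 30 before to 90 behind the post. A level round rod, 10 mm diameter, axis 150 above the table, runs 150 mm from the post along -x. A scoop hung on it has its hole centre 9 mm below the rod's axis
- rod_tip (a point): point on the rod's axis at its free end, 150 mm from the post; axes as the stand's (x runs along the rod to the post). The end turns up: its top is 13 mm above the axis
- stop: fixed clamp at the rod's root, origin on the rod's axis 8 mm before the post. It carries a grey collar with a red sprung disc (24 diameter, round the rod) facing the tip. The collar stays where it was left: disc face anywhere 45 to 85 mm before the post, not measured, to be seen or felt. The disc gives 1 mm per 5 N, at most 4 mm, and springs back
- trough: fixed light-wood drying trough, mm: 330 long (y), 62 wide (x), 30 high; origin at the centre of its underside. The scoops stand in its 26 mm wide groove, undersides 8 above the table, groove sides 22 higher, x axes along the trough's, about 100 mm apart, in any order
- kettle_lid: bystander: red enamel kettle lid, 114 mm across, 44 high
- bowl: bystander: white porcelain bowl, 130 mm across, 60 high
- whisk: bystander: steel whisk lying down, 230 mm long, origin under the joint of handle and wires
- scraper: bystander: green plastic lid scraper lying flat, 155 mm long, 10 thick
- mug: bystander: blue mug, 80 mm across, 90 high
- jar: bystander: glass jar with white cap, 70 mm across, 100 high
Mind the look-alikes: they are no part of the job. There is more than one size of the mid; the job needs the smallest.

How it is judged:
On the way, in this order (a step that is already met when the one before it is completed fails the run):
1. the blue scoop, threaded on the rod, is pressed against the sprung disc with more than 6 N for 0.25 s (x of big_eye in the frame of rod_tip between 0.012 and 0.115 m and y of big_eye in the frame of rod_tip between -0.009 and 0.009 m and z of big_eye in the frame of rod_tip between -0.014 and 0.012 m and contact force between big and stop above 6 N), for 0.25 s.
2. the yellow scoop, threaded on the rod, is pressed against the blue scoop and nested in it with more than 6 N for 0.25 s, the earlier scoops still hanging (x of mid_eye in the frame of rod_tip between 0.012 and 0.115 m and y of mid_eye in the frame of rod_tip between -0.009 and 0.009 m and z of mid_eye in the frame of rod_tip between -0.014 and 0.012 m and x of mid_eye in the frame of big_eye between -0.0095 and -0.0035 m and y of mid_eye in the frame of big_eye between -0.009 and 0.009 m and z of mid_eye in the frame of big_eye between -0.006 and 0.006 m and angle between the x axis of mid and the x axis of big, either way round below 0.15 rad and contact force between mid and big above 6 N and x of big_eye in the frame of rod_tip between 0.012 and 0.115 m and y of big_eye in the frame of rod_tip between -0.007 and 0.007 m and z of big_eye in the frame of rod_tip between -0.014 and -0.004 m), for 0.25 s.
3. the orange scoop, threaded on the rod, is pressed against the yellow scoop and nested in it with more than 6 N for 0.25 s, the earlier scoops still hanging (x of small_eye in the frame of rod_tip between 0.012 and 0.115 m and y of small_eye in the frame of rod_tip between -0.009 and 0.009 m and z of small_eye in the frame of rod_tip between -0.014 and 0.012 m and x of small_eye in the frame of mid_eye between -0.0095 and -0.0035 m and y of small_eye in the frame of mid_eye between -0.009 and 0.009 m and z of small_eye in the frame of mid_eye between -0.006 and 0.006 m and angle between the x axis of small and the x axis of mid, either way round below 0.15 rad and contact force between small and mid above 6 N and x of big_eye in the frame of rod_tip between 0.012 and 0.115 m and y of big_eye in the frame of rod_tip between -0.007 and 0.007 m and z of big_eye in the frame of rod_tip between -0.014 and -0.004 m and x of mid_eye in the frame of rod_tip between 0.012 and 0.115 m and y of mid_eye in the frame of rod_tip between -0.007 and 0.007 m and z of mid_eye in the frame of rod_tip between -0.014 and -0.004 m), for 0.25 s.
At the end, for the whole second after the job is handed in: All three scoops hang still on the rod by their holes (hole centre 4-14 mm below the rod axis, within 7 mm sideways, 12-115 mm behind the tip), yellow nested in blue and orange in yellow: holes 3.5-9.5 mm apart along x, within 9 mm sideways, 6 mm in height, under 0.15 rad tilt (x of big_eye in the frame of rod_tip between 0.012 and 0.115 m and y of big_eye in the frame of rod_tip between -0.007 and 0.007 m and z of big_eye in the frame of rod_tip between -0.014 and -0.004 m and x of mid_eye in the frame of rod_tip between 0.012 and 0.115 m and y of mid_eye in the frame of rod_tip between -0.007 and 0.007 m and z of mid_eye in the frame of rod_tip between -0.014 and -0.004 m and x of small_eye in the frame of rod_tip between 0.012 and 0.115 m and y of small_eye in the frame of rod_tip between -0.007 and 0.007 m and z of small_eye in the frame of rod_tip between -0.014 and -0.004 m and x of mid_eye in the frame of big_eye between -0.0095 and -0.0035 m and y of mid_eye in the frame of big_eye between -0.009 and 0.009 m and z of mid_eye in the frame of big_eye between -0.006 and 0.006 m and angle between the x axis of mid and the x axis of big, either way round below 0.15 rad and x of small_eye in the frame of mid_eye between -0.0095 and -0.0035 m and y of small_eye in the frame of mid_eye between -0.009 and 0.009 m and z of small_eye in the frame of mid_eye between -0.006 and 0.006 m and angle between the x axis of small and the x axis of mid, either way round below 0.15 rad and linear speed of each of big, mid, small below 0.02 m/s); the robot touches nothing.
It fails at once if the blue scoop pushed on what is behind it with more than 14 N (contact force between big and stop above 14 N).
It fails at once if the yellow scoop pushed on what is behind it with more than 14 N (contact force between mid and big above 14 N).
It fails at once if the orange scoop pushed on what is behind it with more than 14 N (contact force between small and mid above 14 N).
It fails at once if one of the other things on the shelf (kettle lid, bowl, whisk, scraper, mug, jar) moved by more than 30 mm (distance of any of kettle_lid, bowl, whisk, scraper, mug, jar from where it was at the start of the episode above 0.03 m).
It also fails if it takes over 72 s, if anything falls off the work surface, if the arm or the gripper's body presses on something with over 40 N, if the wrist force passes 120 N, or if a joint passes its speed limit or range.

## Robot

A 6-joint arm with a two-finger parallel gripper is mounted at the origin on the work surface. World frame = base frame: x ahead of the robot, y to its left, z up, the work surface at z = 0. Lengths are in m, angles in rad, forces in N, time in s.
With the tool pointing down it reaches from about 0.3 to 0.875 m from the base axis. Payload 6.4 kg.
Tool frame: the origin (TCP) lies midway between the tips of the shut fingers; the grasp point (between the pads) lies 19 mm behind it (ctrl.tcp_to_grasp is the distance from the TCP to the grasp point, in m); z points along the fingers, y is the direction in which the jaws open and shut (so a half turn about z gives the same grasp; the last joint's range is limited). The gripper opens to 85 mm and grips with 20 to 120 N. Pads are 22 mm wide; open, the fingers measure 114 mm over their backs; the gripper's body (76 mm by 85 mm) begins 54 mm behind the grasp point. The pads swing forward as they close: fully open they stand 13 mm farther back than shut.
Start: joints at [0.985, 0.181, 1.607, -0, 1.354, -0.206], TCP at [0.213, 0.534, 0.231] pointing down, gripper open.
Joint ranges: [-2.99, 2.99], [-0.89, 2.07], [0.3, 2.58], [-1.14, 4.28], [0, 2.63], [-3.12, 3.12]. Speed limits (rad/s): [2.57, 2.57, 3.01, 3.14, 3.14, 3.14].

## Interface

Orientations are given as a unit quaternion [w, x, y, z].
In Python, from bench import monitor, imaging, order, spotter, ctrl gives the robot as it stands.
- The arm moves only by the shell command python3 -m pendant 'ROWS'. ROWS is JSON, a list that holds one entry, the list of rows, each a list of 5 numbers: the shift along the world's x, y, z in mm, then the turn about the world's z in degrees, then the finger opening in mm, from 0 to 85.4. A call has 1 to 8 rows; each row shifts and turns the commanded pose from where the row before left it; what a row does not reach is not made up. A row lasts 1/8 s, in which the tool goes at most 62.5 mm and 10.7 degrees, less where a joint would pass 70% of its speed; a pose out of reach is approached as far as the arm can. A call with a gripper value outside its range is refused whole. The fingers move at their own pace and stop on an object; the grip force is fixed at half the most. Time passes only in rows, so rows that do not move let the fingers close. It gives the time, the measured TCP pose, the force and the opening at its end, in the units of the state.
- monitor.get_obs(): the state, without advancing time (a new reading comes with each control period).
- imaging.camera(name): name is "side" or "top"; returns a dict with "img" (480x640x3 uint8, red, green, blue), "vfov" (degrees; the focal length in pixels is half the picture's height over the tangent of half this angle, whatever the lens; pixels are square), "cx", "cy" (the principal point, pixels), "distortion" ([k1, k2, p1, p2, k3] as OpenCV has them; the pictures are not rectified), "origin" and "orientation" of the camera in the world. Camera axes: x right, y down, z forward; pixel columns grow to the right and rows downward; lengths in m; the calibration is good to about 2 mm. A picture is of the moment at which its call begins. There is no depth.
- order.hand_in(): hands the job in, once; it reports no verdict.
Trained networks look in the newest picture that a camera, given by its name, has taken for a name from the list of things; names that differ only in an ending like _2 or _b are one class to them, and where a whole thing is asked for, a point or a joint stands for the part that bears it (a point fixed in the world has none). Each returns a list of dicts, best first, with "confidence" (0 to 1); they miss things now and then, are a little off and sometimes report something else, mostly with a low value. They report only what shows in the picture. A call takes as long as a camera call. They do not tell look-alikes from the thing itself.
- spotter.recognise(camera, thing): "at" ([x, y, z] in m, in the coordinates of the camera as it stood for that picture, good to about 4 mm: the middle of the surface that is visible of it).
- spotter.tip_of(camera, thing): "at" ([x, y, z] in m, in the coordinates of the camera as it stood for that picture, good to about 4 mm: a listed point, or the origin of a listed thing).
The state is a dict: "time_s": time; "q": joint angles; "dq": joint speeds; "joint_efforts": joint torques, N m; "eef_pos": TCP position; "eef_rot": TCP orientation; "wrist_force": force on the tool from outside, world axes, zero at the start; "torque": the same for the moment, N m; "opening": opening from 0.0 (shut) to 1.0 (fully open).
Only numpy, scipy, OpenCV 4.12 (cv2) and the standard library are available. Lean on these libraries where they do the work, as an engineer would, in place of code of your own. Each camera call takes 0.05 s, during which the arm holds its last target. There are 200 camera calls.

## Working session

There is one attempt and no reset: what is moved stays moved. The work goes in short steps, Python scripts to look and compute and a shell command to move; the robot and the scene stay as the last step left them, time stands still between calls to the robot, and variables do not carry over. Pictures are saved under pics/ and viewed, about 8 in all and at most 12, crops included, and the job is handed in when it is done.

```bash
mkdir -p pics; ls
cat > h.py <<'E'
import numpy as np, cv2
from scipy.spatial.transform import Rotation as R
from bench import monitor, imaging, order, spotter, ctrl
def cam(n):
    c=imaging.camera(n); q=c["orientation"]; c["R"]=R.from_quat([q[1],q[2],q[3],q[0]]).as_matrix(); c["o"]=np.array(c["origin"])
    f=240/np.tan(np.radians(c["vfov"])/2); c["K"]=np.array([[f,0,c["cx"]],[0,f,c["cy"]],[0,0,1.]]); c["d"]=np.array(c["distortion"],float); return c
def w(c,p): return c["o"]+c["R"]@np.array(p)
def pix(c,P):
    p=(np.atleast_2d(P)-c["o"])@c["R"]; return cv2.projectPoints(p,np.zeros(3),np.zeros(3),c["K"],c["d"])[0].reshape(-1,2)
def ray(c,uv):
    u=cv2.undistortPoints(np.array([[uv]],float),c["K"],c["d"])[0,0]; return c["R"]@np.array([u[0],u[1],1])
def onplane(c,uv,v,ax=2):
    r=ray(c,uv); return c["o"]+r*(v-c["o"][ax])/r[ax]
def tri(c1,u1,c2,u2):
    A=[];b=[]
    for c,u in((c1,u1),(c2,u2)):
        r=ray(c,u); r/=np.linalg.norm(r); P=np.eye(3)-np.outer(r,r); A.append(P); b.append(P@c["o"])
    return np.linalg.lstsq(np.vstack(A),np.hstack(b),rcond=None)[0]
def save(im,n): cv2.imwrite(f"pics/{n}.png",im[:,:,::-1])
E
python3 - <<'E'
from h import *
np.set_printoptions(precision=4,suppress=True)
print(monitor.get_obs()["eef_pos"],monitor.get_obs()["eef_rot"],ctrl.tcp_to_grasp)
for n in("side","top"):
    c=cam(n); save(c["img"],n+"0"); print(n,c["o"],c["R"].tolist(),c["vfov"],c["d"])
    for t in["big","mid","small","big_eye","mid_eye","small_eye","stand","rod_tip","stop","trough","kettle_lid","bowl","whisk","scraper","mug","jar"]:
        for fn in(spotter.tip_of,):
            for r in fn(n,t): 
                P=w(c,r["at"]); print(t,round(r["confidence"],2),P,pix(c,P)[0].round())
E
```

```text
pics
[0.2128 0.5336 0.2304] [-0.0003  0.1888  0.982  -0.0008] 0.0187
side [ 0.3149 -0.9717  0.8055] [[0.9538521250800074, -0.1948725543616086, 0.22845308279149135], [-0.29946306878935797, -0.5613795009566569, 0.7714758105973999], [-0.022090584229810653, -0.8042871026332804, -0.5938301631158094]] 51.64081590706556 [-0.123  0.     0.     0.     0.   ]
big 0.87 [ 0.4658 -0.2892  0.0095] [299. 352.]
mid 0.95 [ 0.3441 -0.2063  0.0003] [236. 340.]
mid 0.8 [ 0.4602 -0.1965  0.0085] [286. 323.]
mid 0.56 [ 0.5939 -0.1863 -0.0014] [340. 309.]
small 0.66 [ 0.4538 -0.0888  0.0105] [272. 292.]
small 0.48 [ 0.7073 -0.3403  0.002 ] [414. 344.]
small 0.44 [ 0.4434  0.3816 -0.0009] [235. 200.]
big_eye 0.61 [ 0.469  -0.2884  0.0066] [301. 352.]
big_eye 0.55 [ 0.4689 -0.2879  0.0956] [298. 322.]
mid_eye 0.89 [ 0.4651 -0.1971  0.0917] [285. 295.]
mid_eye 0.77 [ 0.5915 -0.1977  0.1164] [341. 274.]
mid_eye 0.64 [ 0.3459 -0.2058  0.1187] [229. 300.]
mid_eye 0.21 [ 0.4696 -0.2873  0.007 ] [301. 351.]
small_eye 0.58 [ 0.4562 -0.0864  0.0864] [270. 266.]
small_eye 0.42 [ 0.4426  0.3823 -0.002 ] [235. 200.]
st
[... 1524 characters left out ...]
0892] [367. 279.]
small_eye 0.25 [ 0.4654 -0.1972  0.0075] [363. 278.]
stand 0.57 [0.6777 0.118  0.0008] [252. 204.]
rod_tip 0.89 [0.5305 0.1269 0.1488] [241. 251.]
stop 0.49 [0.6719 0.1115 0.1529] [248. 196.]
stop 0.45 [ 0.4516 -0.0872  0.082 ] [325. 283.]
trough 0.91 [ 0.471  -0.194   0.0048] [362. 276.]
kettle_lid 0.75 [ 0.7029 -0.3423  0.0044] [412. 195.]
kettle_lid 0.22 [ 0.4589 -0.1988  0.0915] [368. 280.]
bowl 0.63 [ 0.7736 -0.1497  0.002 ] [345. 170.]
whisk 0.58 [ 0.6664  0.394  -0.0027] [156. 208.]
whisk 0.58 [ 0.4521 -0.0917  0.0074] [326. 283.]
scraper 0.73 [0.4295 0.1525 0.0043] [239. 291.]
mug 0.63 [0.4425 0.3802 0.0009] [159. 287.]
jar 0.75 [ 0.5713 -0.4982  0.    ] [467. 240.]
```

View images.

View pics/side0.png

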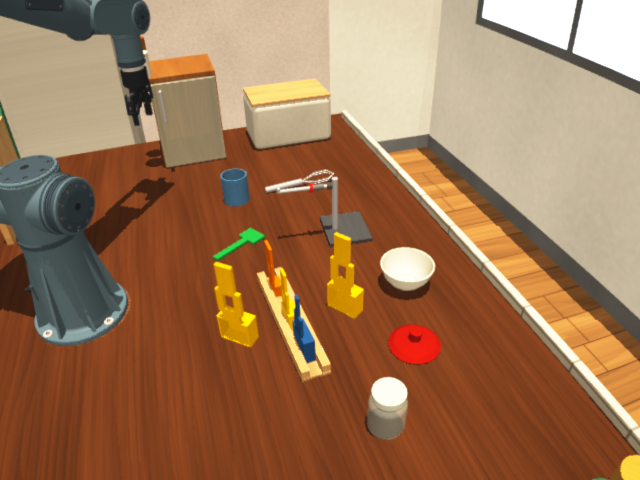

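Run:
```python
import cv2
a=cv2.imread("pics/side0.png")[240:400,190:390]; b=cv2.imread("pics/top0.png")
cv2.imwrite("pics/crop1.png",cv2.resize(a,None,fx=4,fy=3.75 if 0 else 3.7,interpolation=cv2.INTER_CUBIC)[:600])
t=b[180:340,220:420]
cv2.imwrite("pics/crop2.png",cv2.resize(t,None,fx=4,fy=4,interpolation=cv2.INTER_CUBIC)[:600])
```

```text
(no output)
```

View pics/crop1.png

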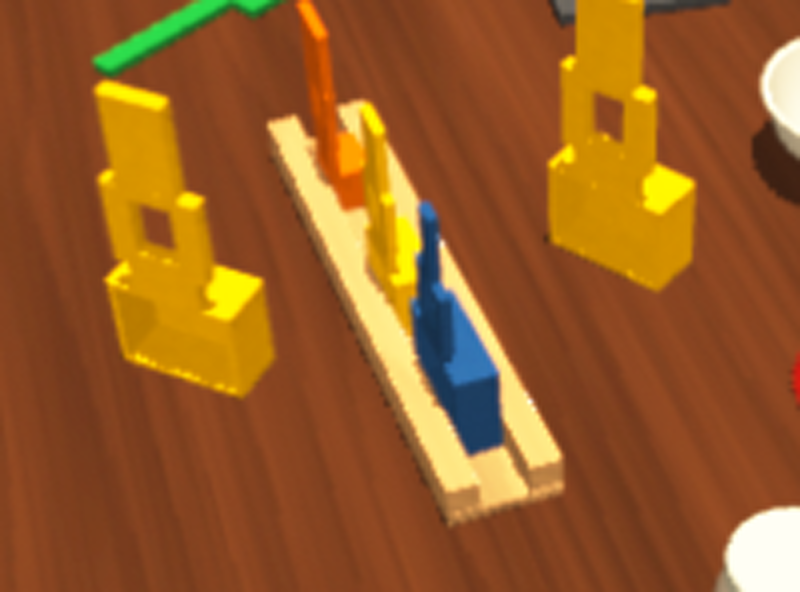

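View pics/crop2.png

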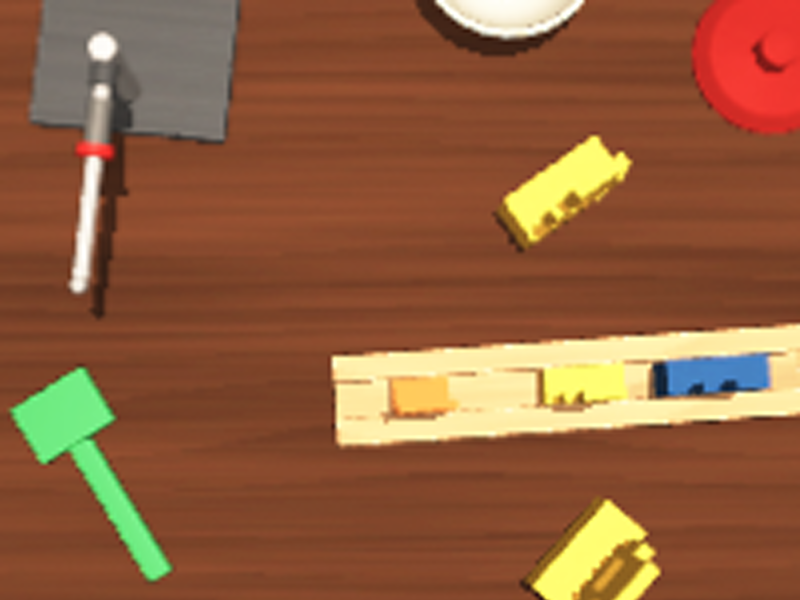

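Side view: three yellow look‑alikes at (236,340), (286,323) and (340,309). The trough one at (286,323) is the smallest, so it is the mid. Blue is at (300,350), orange at (272,290), and the rod runs from its tip (277,192) to the post (332,184), with the red disc near (311,188). The close crop confirms the choice.

Run:
```python
from h import *
np.set_printoptions(precision=4,suppress=True)
c=cam("top"); I=c["img"].astype(int); s=cam("side"); J=s["img"].astype(int)
def sub(I,r0,r1,c0,c1): return I[r0:r1,c0:c1]
# rod: per-row centroid of white
pts=[]
for r in range(220,250):
    row=I[r,234:252]; wgt=np.clip(row.min(1)-110,0,None)
    if wgt.sum()>50: u=(wgt*np.arange(234,252)).sum()/wgt.sum(); pts.append(onplane(c,(u,r),.15))
pts=np.array(pts); print("rod",len(pts)); k=np.polyfit(pts[:,0],pts[:,1],1); print(pts[[0,-1]],"yaw",np.degrees(np.arctan(k[0])),"y at .53,.62",np.polyval(k,[.53,.62]))
def red(I,r0,r1,c0,c1):
    S=I[r0:r1,c0:c1]; m=(S[:,:,0]>120)&(S[:,:,1]<70)&(S[:,:,2]<70); y,x=np.nonzero(m); return np.array([x.mean()+c0,y.mean()+r0]),m.sum()
rt,n1=red(I,205,230,230,260); rs,n2=red(J,175,200,295,325); print(rt,n1,rs,n2,tri(c,rt,s,rs),onplane(c,rt,.15))
S=I[200:320,300:440]
for nm,m in dict(blue=(S[:,:,2]>120)&(S[:,:,0]<90),).items():
    y,x=np.nonzero(m); print(nm,m.sum(),x.min()+300,x.max()+300,y.min()+200,y.max()+200)
# trough edges (light wood) per column, top z=.03
lo=[];hi=[]
m=(S[:,:,0]>200)&(S[:,:,1]>160)&(S[:,:,2]>90)&(S[:,:,2]<200)
for x in list(range(308,318))+list(range(338,352))+list(range(412,428)):
    y=np.nonzero(m[:,x-300])[0]
    if len(y)>8: hi.append(onplane(c,(x,y.min()+199.5),.03)); lo.append(onplane(c,(x,y.max()+200.5),.03))
for a in(lo,hi):
    a=np.array(a); k=np.polyfit(a[:,1],a[:,0],1); print("edge",len(a),"yaw",np.degrees(np.arctan(-k[0])),"x at y -.09 -.197 -.289",np.polyval(k,[-.09,-.197,-.289]),"rms",np.std(a[:,0]-np.polyval(k,a[:,1])))
for P in [(.47,-.288,.098),(.463,-.197,.091),(.456,-.088,.084)]: print(pix(c,P),pix(s,P))
u=pix(s,(.53,.129,.15))[0];
```

```text
rod 30
[[0.6103 0.1233 0.15  ]
 [0.5364 0.1312 0.15  ]] yaw -5.901658707439631 y at .53,.62 [0.1317 0.1224]
[243.7476 218.4563] 103 [311.6123 192.5903] 227 [0.6187 0.1228 0.1341] [0.6142 0.1211 0.15  ]
blue 178 386 411 269 278
edge 34 yaw 3.6017969204781517 x at y -.09 -.197 -.289 [0.4332 0.4399 0.4457] rms 0.0009411030147960869
edge 34 yaw 2.203440629988415 x at y -.09 -.197 -.289 [0.5124 0.5166 0.5201] rms 0.03785964812197252
[[401.4935 274.9993]] [[298.7996 321.1067]]
[[366.8646 277.959 ]] [[284.3672 295.1557]]
[[325.5437 280.906 ]] [[270.0414 267.739 ]]
```

```bash
python3 -m pendant '[[[18,-58,4,3.6,60],[18,-58,4,3.6,60],[18,-58,4,3.6,60],[18,-58,4,3.6,60],[18,-58,4,3.6,60],[18,-58,4,3.6,60],[18,-58,4,3.6,60]]]'; python3 -m pendant '[[[18,-58,0,0,50],[18,-58,0,0,50],[18,-58,0,0,50],[18,-58,0,0,50],[18,-58,0,0,50],[18,-58,0,0,50],[0,0,0,0,50]]]'
```

```text
time_s: 2.68
eef_pos: [0.3395, 0.1263, 0.2599]
eef_rot: [0.001, -0.031, 1.0, 0.0]
wrist_force: [1.9, 0.9, 0.3]
opening: 0.703
time_s: 3.55
eef_pos: [0.4474, -0.2236, 0.2587]
eef_rot: [-0.0, -0.028, 1.0, -0.0]
wrist_force: [1.2, 0.2, 0.1]
opening: 0.584
```

```bash
python3 -m pendant '[[[10,-33,0,0.2,45],[11,-32,0,0.2,45],[0,0,-40,0,45],[0,0,-20,0,45],[0,0,0,0,45]]]'
python3 - <<'E'
from h import *
o=monitor.get_obs();print(o["eef_pos"],o["time_s"])
a=cam("side");b=cam("top")
A=cv2.resize(a["img"][220:400,220:380],None,fx=3,fy=3,interpolation=cv2.INTER_CUBIC); B=cv2.resize(b["img"][200:340,320:450],None,fx=2.4,fy=3,interpolation=cv2.INTER_CUBIC)
H=np.zeros((540,800,3),np.uint8);H[:540,:480]=A;H[:420,480:792]=B;save(H,"g1")
E
```

```text
time_s: 4.18
eef_pos: [0.4671, -0.2831, 0.1976]
eef_rot: [-0.001, -0.034, 0.999, 0.002]
wrist_force: [0.0, 0.5, 0.5]
opening: 0.531
[ 0.46714659 -0.28312043  0.19761733] 4.175
```

View pics/g1.png

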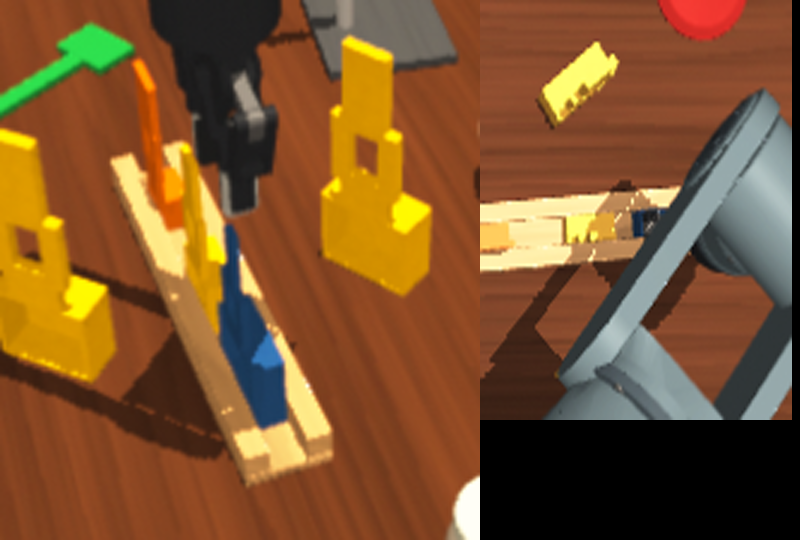

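```bash
python3 -m pendant '[[[0,-5,-30,0,45],[0,0,-30,0,45],[0,0,-12,0,45],[0,0,0,0,45],[0,0,0,0,5],[0,0,0,0,5],[0,0,0,0,5],[0,0,0,0,5]]]'; python3 -m pendant '[[[0,0,0,0,5],[0,0,0,0,5]]]'
```

```text
time_s: 5.28
eef_pos: [0.4686, -0.2903, 0.1282]
eef_rot: [0.001, -0.034, 0.999, -0.0]
wrist_force: [-0.7, 0.7, 5.2]
opening: 0.149
time_s: 5.52
eef_pos: [0.4686, -0.2903, 0.1282]
eef_rot: [0.001, -0.034, 0.999, -0.0]
wrist_force: [-1.3, 1.2, 6.9]
opening: 0.154
```

```bash
python3 -m pendant '[[[0,0,10,0,5],[0,0,30,0,5],[0,0,50,0,5],[0,0,50,0,5],[0,0,42,0,5],[0,0,0,0,5]]]'; python3 -m pendant '[[[3,40,0,-1.2,5],[4,55,0,-1.2,5],[5,55,0,-1.2,5],[5,55,0,-1.2,5],[5,55,0,-1.2,5],[5,55,0,-1.2,5],[3,55,0,-1.2,5],[0,40,0,-1,5]]]';  python3 -m pendant '[[[0,14,-40,0,5],[0,0,-40,0,5],[0,0,-20,0,5],[0,0,0,0,5],[0,0,0,0,5]]]'
python3 - <<'E'
from h import *
o=monitor.get_obs();print(o["eef_pos"],o["time_s"])
a=cam("side");b=cam("top")
for c,n in((a,"side"),(b,"top")):
    for t in("big_eye","rod_tip"): print(n,t,[(round(r["confidence"],2),w(c,r["at"]).round(4)) for r in spotter.tip_of(n,t)[:3]])
A=cv2.resize(a["img"][110:270,210:370],None,fx=3,fy=3,interpolation=cv2.INTER_CUBIC); B=cv2.resize(b["img"][190:310,200:305],None,fx=3,fy=4,interpolation=cv2.INTER_CUBIC)
H=np.zeros((480,800,3),np.uint8);H[:,:480]=A;H[:480,480:795]=B;save(H,"g2")
E
```

```text
time_s: 6.28
eef_pos: [0.4694, -0.2912, 0.3136]
eef_rot: [0.003, -0.034, 0.999, -0.003]
wrist_force: [0.8, -0.2, -2.1]
opening: 0.15
time_s: 7.28
eef_pos: [0.4969, 0.1222, 0.3072]
eef_rot: [-0.002, 0.048, 0.999, -0.0]
wrist_force: [0.2, -0.3, -1.6]
opening: 0.149
time_s: 7.9
eef_pos: [0.4983, 0.1339, 0.2095]
eef_rot: [-0.0, 0.049, 0.999, -0.0]
wrist_force: [-1.1, -0.1, -2.2]
opening: 0.151
[0.49825059 0.13393802 0.209485  ] 7.9
side big_eye [(0.82, array([0.4999, 0.1331, 0.1768]))]
side rod_tip [(0.73, array([0.5317, 0.1316, 0.1496]))]
top big_eye [(0.68, array([ 0.4447,  0.3801, -0.0013]))]
top rod_tip []
```

View pics/g2.png

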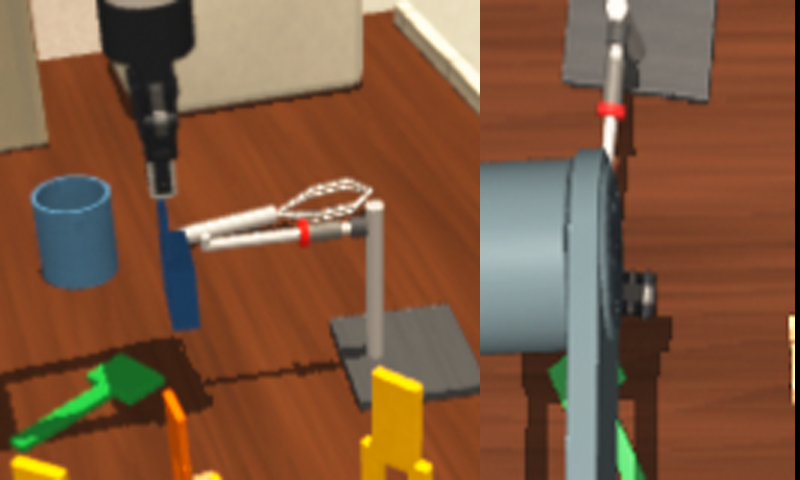

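```bash
python3 -m pendant '[[[0,1,-24,0,5],[0,0,0,0,5],[8,-0.8,0,0,5],[10,-1,0,0,5],[8,-0.8,0,0,5]]]'; python3 -m pendant '[[[8,-0.8,0,0,5],[10,-1,0,0,5],[8,-0.8,0,0,5],[0,0,0,0,5]]]'
```

```text
time_s: 8.82
eef_pos: [0.5256, 0.1323, 0.186]
eef_rot: [0.001, 0.049, 0.999, 0.0]
wrist_force: [0.3, -1.1, -2.5]
opening: 0.148
time_s: 9.32
eef_pos: [0.5507, 0.1297, 0.1852]
eef_rot: [0.0, 0.049, 0.999, -0.0]
wrist_force: [-0.0, 0.9, -2.3]
opening: 0.155
```

```bash
python3 -m pendant '[[[8,-0.8,-5,0,5],[8,-0.8,-5,0,5],[0,0,0,0,5]]]'; python3 -m pendant '[[[10,-1,0,0,5],[8,-0.8,0,0,5],[5,-0.5,0,0,5],[0,0,0,0,5]]]'
python3 - <<'E'
from h import *
a=cam("side")
for c,n in((a,"side"),):
    for t in("big_eye","rod_tip"): print(n,t,[(round(r["confidence"],2),w(c,r["at"]).round(4)) for r in spotter.tip_of(n,t)[:3]])
save(cv2.resize(a["img"][140:260,260:380],None,fx=4,fy=4,interpolation=cv2.INTER_CUBIC),"g3")
E
```

```text
time_s: 9.7
eef_pos: [0.5663, 0.1281, 0.1745]
eef_rot: [-0.001, 0.049, 0.999, -0.0]
wrist_force: [0.8, -0.3, -2.3]
opening: 0.151
time_s: 10.2
eef_pos: [0.5896, 0.1258, 0.1753]
eef_rot: [0.0, 0.049, 0.999, 0.0]
wrist_force: [-0.5, -0.8, -2.2]
opening: 0.148
side big_eye [(0.93, array([0.5873, 0.1263, 0.1435])), (0.33, array([ 0.4542, -0.0822,  0.0847]))]
side rod_tip [(0.9, array([0.5313, 0.1291, 0.1489])), (0.37, array([0.4345, 0.1509, 0.0013]))]
```

View pics/g3.png

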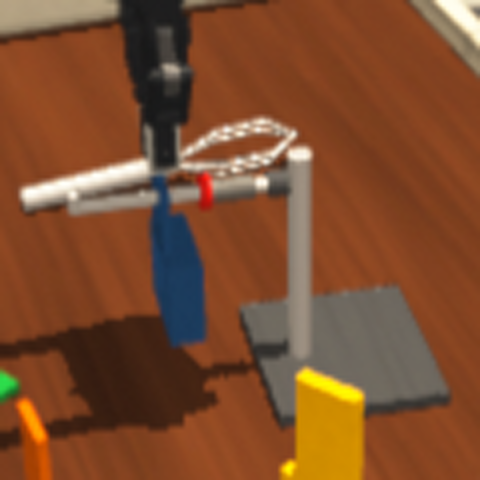

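```bash
python3 -m pendant '[[[6,-0.6,-2,0,5],[4,-0.4,0,0,5],[0,0,0,0,5]]]'; python3 -m pendant '[[[3,-0.3,0,0,5],[0,0,0,0,5]]]';python3 -m pendant '[[[1.5,-0.1,0,0,5],[0,0,0,0,5]]]'
```

```text
time_s: 10.72
eef_pos: [0.5995, 0.1248, 0.1733]
eef_rot: [0.0, 0.049, 0.999, -0.0]
wrist_force: [-0.4, -1.0, -2.2]
opening: 0.154
time_s: 10.98
eef_pos: [0.6023, 0.1246, 0.1733]
eef_rot: [0.0, 0.049, 0.999, -0.0]
wrist_force: [-0.1, -0.7, -1.8]
opening: 0.149
time_s: 11.22
eef_pos: [0.6037, 0.1245, 0.1733]
eef_rot: [0.0, 0.049, 0.999, 0.0]
wrist_force: [0.1, 0.4, -2.1]
opening: 0.147
```

```bash
python3 -m pendant '[[[1.5,-0.2,0,0,5],[0,0,0,0,5]]]';python3 -m pendant '[[[1.5,-0.1,0,0,5],[0,0,0,0,5]]]'
```

```text
time_s: 11.48
eef_pos: [0.6053, 0.1243, 0.1733]
eef_rot: [0.0, 0.049, 0.999, -0.0]
wrist_force: [0.6, 0.2, -2.2]
opening: 0.15
time_s: 11.72
eef_pos: [0.6068, 0.1242, 0.1733]
eef_rot: [0.0, 0.049, 0.999, -0.0]
wrist_force: [-0.2, 0.0, -2.3]
opening: 0.153
```

```bash
python3 -m pendant '[[[1,-0.1,0,0,5],[0,0,0,0,5]]]'
```

```text
time_s: 11.98
eef_pos: [0.6077, 0.1241, 0.1733]
eef_rot: [0.0, 0.049, 0.999, -0.0]
wrist_force: [-0.3, -0.8, -2.5]
opening: 0.152
```

```bash
python3 -m pendant '[[[1,-0.1,0,0,5],[0,0,0,0,5]]]'; python3 -m pendant '[[[1,-0.1,0,0,5],[0,0,0,0,5]]]'
```

```text
time_s: 12.22
eef_pos: [0.6088, 0.124, 0.1733]
eef_rot: [0.0, 0.049, 0.999, 0.0]
wrist_force: [-0.2, 0.7, -2.5]
opening: 0.15
time_s: 12.48
eef_pos: [0.6098, 0.1239, 0.1733]
eef_rot: [0.0, 0.049, 0.999, -0.0]
wrist_force: [0.3, -0.4, -2.8]
opening: 0.156
```

```bash
python3 -m pendant '[[[1,-0.1,0,0,5],[0,0,0,0,5]]]'; python3 -m pendant '[[[1,-0.1,0,0,5],[0,0,0,0,5]]]'
```

```text
time_s: 12.72
eef_pos: [0.6108, 0.1238, 0.1733]
eef_rot: [0.0, 0.049, 0.999, 0.0]
wrist_force: [0.4, 0.2, -1.6]
opening: 0.152
time_s: 12.98
eef_pos: [0.6117, 0.1237, 0.1733]
eef_rot: [0.0, 0.049, 0.999, -0.0]
wrist_force: [0.0, -0.6, -2.3]
opening: 0.149
```

```bash
python3 -m pendant '[[[1,-0.1,0,0,5],[0,0,0,0,5]]]'; python3 -m pendant '[[[1,-0.1,0,0,5],[0,0,0,0,5]]]'
python3 - <<'E'
from h import *
a=cam("side")
for t in("big_eye","rod_tip"): print(t,[(round(r["confidence"],2),w(a,r["at"]).round(4)) for r in spotter.tip_of("side",t)[:3]])
save(cv2.resize(a["img"][160:240,270:370],None,fx=6,fy=6,interpolation=cv2.INTER_CUBIC),"g4")
E
```

```text
time_s: 13.22
eef_pos: [0.6125, 0.1237, 0.1733]
eef_rot: [-0.0, 0.049, 0.999, 0.0]
wrist_force: [-1.7, 0.1, -2.2]
opening: 0.149
time_s: 13.48
eef_pos: [0.6132, 0.1236, 0.1732]
eef_rot: [-0.001, 0.048, 0.999, -0.0]
wrist_force: [-4.1, -0.2, -0.6]
opening: 0.151
big_eye [(0.66, array([0.6141, 0.1226, 0.1421])), (0.58, array([0.6135, 0.1234, 0.0535])), (0.49, array([0.5326, 0.1281, 0.1496]))]
rod_tip [(0.94, array([0.5315, 0.1271, 0.1492]))]
```

View pics/g4.png

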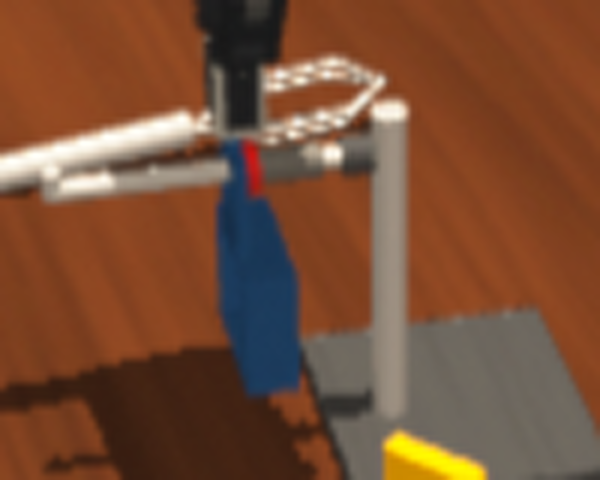

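```bash
python3 -m pendant '[[[1,-0.1,0,0,5],[0,0,0,0,5]]]'; python3 -m pendant '[[[0.7,-0.1,0,0,5],[0,0,0,0,5]]]'
```

```text
time_s: 13.88
eef_pos: [0.6139, 0.1236, 0.1732]
eef_rot: [-0.001, 0.048, 0.999, -0.0]
wrist_force: [-6.2, 1.0, 0.9]
opening: 0.151
time_s: 14.12
eef_pos: [0.6142, 0.1235, 0.1732]
eef_rot: [-0.001, 0.048, 0.999, -0.0]
wrist_force: [-6.8, -0.2, 3.0]
opening: 0.15
```

```bash
python3 -m pendant '[[[0.8,-0.1,0,0,5],[0,0,0,0,5]]]'; python3 -m pendant '[[[0.3,0,0.3,0,5],[0,0,0,0,5]]]'
```

```text
time_s: 14.38
eef_pos: [0.6146, 0.1235, 0.1732]
eef_rot: [-0.002, 0.048, 0.999, -0.0]
wrist_force: [-10.1, 0.7, 3.8]
opening: 0.151
time_s: 14.62
eef_pos: [0.6146, 0.1235, 0.1732]
eef_rot: [-0.002, 0.048, 0.999, -0.0]
wrist_force: [-9.2, 0.1, 2.5]
opening: 0.148
```

Hold it for 0.5 s.

```bash
python3 -m pendant '[[[0,0,0,0,5],[0,0,0,0,5]]]'; python3 -m pendant '[[[0,0,0,0,5],[0,0,0,0,5]]]'
```

```text
time_s: 14.88
eef_pos: [0.6146, 0.1235, 0.1732]
eef_rot: [-0.002, 0.048, 0.999, -0.0]
wrist_force: [-9.4, 0.9, 3.4]
opening: 0.151
time_s: 15.12
eef_pos: [0.6146, 0.1235, 0.1732]
eef_rot: [-0.002, 0.048, 0.999, -0.0]
wrist_force: [-9.9, 0.1, 3.2]
opening: 0.151
```

```bash
python3 -m pendant '[[[-2,0.2,0,0,5],[-1,0.1,0,0,5],[0,0,0,0,5],[0,0,0,0,40],[0,0,0,0,40],[0,0,0,0,40]]]'; python3 -m pendant '[[[0,0,10,0,40],[0,0,40,0,45],[0,0,40,0,45],[0,0,30,0,45],[0,0,0,0,45]]]'
python3 - <<'E'
from h import *
a=cam("side")
for t in("big_eye","rod_tip"): print(t,[(round(r["confidence"],2),w(a,r["at"]).round(4)) for r in spotter.tip_of("side",t)[:3]])
save(cv2.resize(a["img"][160:240,270:370],None,fx=6,fy=6,interpolation=cv2.INTER_CUBIC),"g5")
E
```

```text
time_s: 15.88
eef_pos: [0.6142, 0.1234, 0.1742]
eef_rot: [0.001, 0.049, 0.999, 0.0]
wrist_force: [-0.1, -0.3, -0.8]
opening: 0.466
time_s: 16.5
eef_pos: [0.6152, 0.1236, 0.2979]
eef_rot: [0.004, 0.048, 0.999, 0.0]
wrist_force: [-0.6, -0.1, -0.7]
opening: 0.524
big_eye [(0.98, array([0.6132, 0.1191, 0.1379])), (0.22, array([ 0.5706, -0.5038, -0.0021]))]
rod_tip [(0.96, array([0.5323, 0.1277, 0.1492])), (0.37, array([0.6721, 0.1151, 0.1516]))]
```

View pics/g5.png

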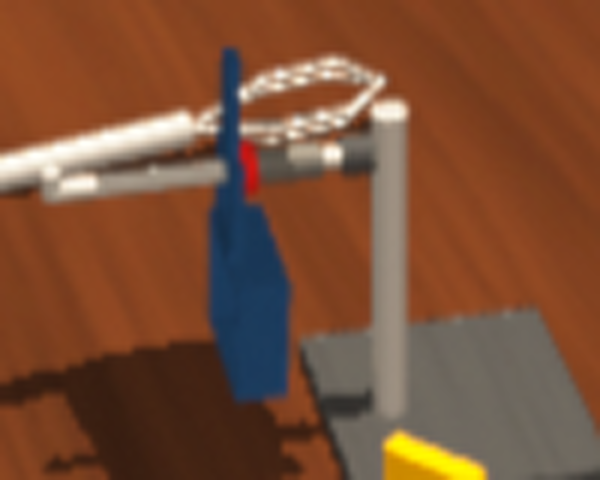

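Blue hangs against the disc. Next, yellow.

```bash
python3 -m pendant '[[[-20,-43,0,1.4,55],[-26,-55,0,1.6,55],[-26,-55,0,1.6,55],[-26,-55,0,1.6,55],[-26,-55,0,1.6,55],[-20,-43,0,1.4,55],[-9,-15,-30,0,55],[0,0,-30,0,55]]]'; python3 -m pendant '[[[0,0,-30,0,55],[0,0,0,0,55],[0,0,0,0,55]]]'
```

```text
time_s: 17.65
eef_pos: [0.4591, -0.1986, 0.2315]
eef_rot: [-0.001, -0.03, 1.0, 0.0]
wrist_force: [0.2, 0.8, -1.1]
opening: 0.644
time_s: 18.02
eef_pos: [0.4606, -0.1975, 0.204]
eef_rot: [-0.0, -0.032, 0.999, 0.0]
wrist_force: [0.5, 0.1, 0.0]
opening: 0.645
```

```bash
python3 -m pendant '[[[1.5,0,-35,0,50],[0,0,-35,0,50],[0,0,-12,0,50],[0,0,0,0,50],[0,0,0,0,15],[0,0,0,0,15],[0,0,0,0,15],[0,0,0,0,15]]]'; python3 -m pendant '[[[0,0,0,0,15],[0,0,10,0,15],[0,0,30,0,15],[0,0,50,0,15],[0,0,50,0,15],[0,0,40,0,15],[0,0,0,0,15]]]'
```

```text
time_s: 19.02
eef_pos: [0.463, -0.1979, 0.1234]
eef_rot: [0.001, -0.032, 0.999, -0.001]
wrist_force: [-0.1, 2.0, 5.9]
opening: 0.295
time_s: 19.9
eef_pos: [0.4634, -0.1986, 0.3062]
eef_rot: [0.003, -0.032, 0.999, -0.003]
wrist_force: [-0.2, -0.4, -2.2]
opening: 0.285
```

```bash
python3 -m pendant '[[[4,40,0,-1.3,15],[6,57,0,-1.6,15],[6,57,0,-1.6,15],[6,57,0,-1.6,15],[6,57,0,-1.6,15],[5,45,0,-1.6,15],[2,20,-30,0,15],[0,0,-50,0,15]]]'; python3 -m pendant '[[[0,0,-36,0,15],[0,0,0,0,15],[0,0,0,0,15]]]'
python3 - <<'E'
from h import *
a=cam("side")
for t in("mid_eye","rod_tip","big_eye"): print(t,[(round(r["confidence"],2),w(a,r["at"]).round(4)) for r in spotter.tip_of("side",t)[:3]])
E
```

```text
time_s: 20.9
eef_pos: [0.4974, 0.1373, 0.2211]
eef_rot: [0.001, 0.048, 0.999, 0.0]
wrist_force: [1.0, -0.3, -0.6]
opening: 0.293
time_s: 21.28
eef_pos: [0.4975, 0.1355, 0.1865]
eef_rot: [0.0, 0.049, 0.999, -0.0]
wrist_force: [0.5, -0.4, -1.6]
opening: 0.29
mid_eye [(0.98, array([ 0.3475, -0.2062,  0.1189])), (0.75, array([ 0.5938, -0.1969,  0.118 ])), (0.54, array([0.4984, 0.1357, 0.1556]))]
rod_tip [(0.81, array([0.5328, 0.1299, 0.1507]))]
big_eye [(0.65, array([0.6112, 0.1234, 0.1407]))]
```

```bash
python3 -m pendant '[[[8,-1.0,0,0,15],[10,-1,0,0,15],[10,-1,0,0,15],[0,0,0,0,15]]]'; python3 -m pendant '[[[10,-1,0,0,15],[10,-1,0,0,15],[6,-0.6,0,0,15],[8,-0.8,-6,0,15],[6,-0.6,-6,0,15],[0,0,0,0,15]]]'
```

```text
time_s: 21.98
eef_pos: [0.5258, 0.1323, 0.1855]
eef_rot: [0.0, 0.05, 0.999, -0.0]
wrist_force: [-0.3, 0.1, -1.2]
opening: 0.29
time_s: 22.72
eef_pos: [0.5654, 0.1284, 0.1733]
eef_rot: [-0.0, 0.049, 0.999, -0.0]
wrist_force: [0.6, -0.8, -0.1]
opening: 0.287
```

```bash
python3 -m pendant '[[[0,0,1.5,0,15],[8,-0.8,0,0,15],[8,-0.8,0,0,15],[0,0,0,0,15]]]'; python3 -m pendant '[[[6,-0.6,0,0,15],[6,-0.6,0,0,15],[0,0,0,0,15]]]'
python3 - <<'E'
from h import *
a=cam("side")
for t in("mid_eye","big_eye"): print(t,[(round(r["confidence"],2),w(a,r["at"]).round(4)) for r in spotter.tip_of("side",t)[:4]])
save(cv2.resize(a["img"][160:240,270:370],None,fx=6,fy=6,interpolation=cv2.INTER_CUBIC),"g6")
E
```

```text
time_s: 23.22
eef_pos: [0.5817, 0.1268, 0.1751]
eef_rot: [0.0, 0.05, 0.999, 0.0]
wrist_force: [0.2, -0.4, -1.8]
opening: 0.288
time_s: 23.6
eef_pos: [0.5934, 0.1256, 0.1751]
eef_rot: [0.0, 0.049, 0.999, -0.0]
wrist_force: [-0.7, 0.2, -2.4]
opening: 0.288
mid_eye [(0.85, array([ 0.3438, -0.2056,  0.1189])), (0.73, array([0.5925, 0.1278, 0.1394])), (0.72, array([ 0.5923, -0.1942,  0.119 ]))]
big_eye [(0.56, array([0.6129, 0.1235, 0.1417])), (0.39, array([0.595 , 0.1215, 0.0594]))]
```

View pics/g6.png

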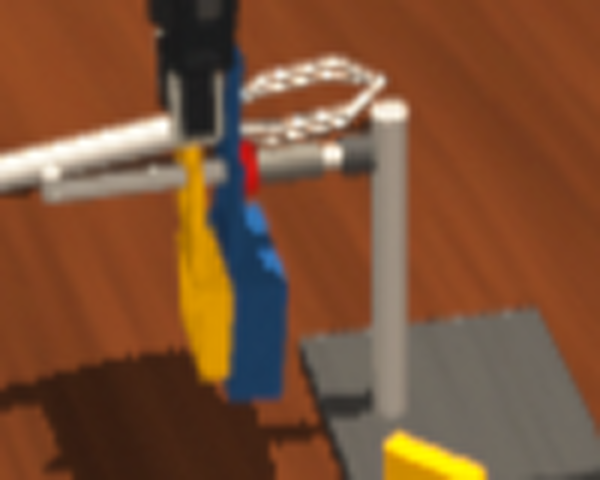

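```bash
python3 -m pendant '[[[4,-0.4,0,0,15],[0,0,0,0,15]]]'; python3 -m pendant '[[[3,-0.3,0,0,15],[0,0,0,0,15]]]'; python3 -m pendant '[[[1.5,-0.2,0,0,15],[0,0,0,0,15]]]'
```

```text
time_s: 24.0
eef_pos: [0.5973, 0.1253, 0.1752]
eef_rot: [0.0, 0.049, 0.999, -0.0]
wrist_force: [-0.2, 0.2, -1.9]
opening: 0.293
time_s: 24.25
eef_pos: [0.6002, 0.125, 0.1751]
eef_rot: [0.0, 0.049, 0.999, -0.0]
wrist_force: [-0.3, 0.3, -2.2]
opening: 0.291
time_s: 24.5
eef_pos: [0.6015, 0.1248, 0.1751]
eef_rot: [0.0, 0.049, 0.999, -0.0]
wrist_force: [-0.5, 0.0, -0.9]
opening: 0.289
```

```bash
python3 -m pendant '[[[1.5,-0.2,0,0,15],[0,0,0,0,15]]]'; python3 -m pendant '[[[1,-0.1,0,0,15],[0,0,0,0,15]]]'
```

```text
time_s: 24.75
eef_pos: [0.6031, 0.1246, 0.1751]
eef_rot: [0.0, 0.049, 0.999, -0.0]
wrist_force: [0.2, -0.3, -1.8]
opening: 0.291
time_s: 25.0
eef_pos: [0.604, 0.1245, 0.1751]
eef_rot: [0.0, 0.049, 0.999, 0.0]
wrist_force: [-1.1, 0.3, -2.1]
opening: 0.292
```

```bash
python3 -m pendant '[[[1,-0.1,0,0,15],[0,0,0,0,15]]]'; python3 -m pendant '[[[1,-0.1,0,0,15],[0,0,0,0,15]]]'
```

```text
time_s: 25.25
eef_pos: [0.605, 0.1244, 0.1751]
eef_rot: [-0.0, 0.049, 0.999, -0.0]
wrist_force: [0.2, 0.4, -1.5]
opening: 0.294
time_s: 25.5
eef_pos: [0.6058, 0.1244, 0.1751]
eef_rot: [-0.0, 0.049, 0.999, 0.0]
wrist_force: [-1.8, -0.2, -0.7]
opening: 0.293
```

```bash
python3 -m pendant '[[[1,-0.1,0,0,15],[0,0,0,0,15]]]'
```

```text
time_s: 25.75
eef_pos: [0.6065, 0.1243, 0.175]
eef_rot: [-0.001, 0.049, 0.999, 0.0]
wrist_force: [-3.8, 0.8, 0.6]
opening: 0.29
```

```bash
python3 -m pendant '[[[1,-0.1,0,0,15],[0,0,0,0,15]]]'
```

```text
time_s: 26.0
eef_pos: [0.6072, 0.1243, 0.175]
eef_rot: [-0.001, 0.049, 0.999, -0.0]
wrist_force: [-5.8, -0.5, 1.8]
opening: 0.293
```

```bash
python3 -m pendant '[[[0.9,-0.1,0,0,15],[0,0,0,0,15]]]'
```

```text
time_s: 26.25
eef_pos: [0.6076, 0.1242, 0.175]
eef_rot: [-0.002, 0.049, 0.999, -0.0]
wrist_force: [-7.3, 1.0, 3.4]
opening: 0.292
```

```bash
python3 -m pendant '[[[0.5,0,0.2,0,15],[0,0,0,0,15]]]'
```

```text
time_s: 26.5
eef_pos: [0.6077, 0.1242, 0.175]
eef_rot: [-0.002, 0.049, 0.999, -0.0]
wrist_force: [-8.4, 0.2, 3.5]
opening: 0.294
```

```bash
python3 -m pendant '[[[0.4,0,0.2,0,15],[0,0,0,0,15],[0,0,0,0,15]]]'; python3 -m pendant '[[[0,0,0,0,15],[0,0,0,0,15]]]';python3 - <<'E'
from h import *
a=cam("side")
for t in("mid_eye","big_eye"): print(t,[(round(r["confidence"],2),w(a,r["at"]).round(4)) for r in spotter.tip_of("side",t)[:4]])
E
```

```text
time_s: 26.88
eef_pos: [0.6079, 0.1242, 0.175]
eef_rot: [-0.002, 0.049, 0.999, -0.0]
wrist_force: [-10.1, -0.8, 2.4]
opening: 0.292
time_s: 27.12
eef_pos: [0.6079, 0.1242, 0.175]
eef_rot: [-0.002, 0.049, 0.999, -0.0]
wrist_force: [-9.0, -0.1, 3.0]
opening: 0.292
mid_eye [(0.97, array([ 0.592 , -0.1942,  0.1168])), (0.76, array([ 0.3454, -0.204 ,  0.1167])), (0.75, array([0.6046, 0.1261, 0.1402])), (0.45, array([ 0.5699, -0.501 , -0.0032]))]
big_eye [(0.8, array([0.6134, 0.1228, 0.1389]))]
```

```bash
python3 -m pendant '[[[-2,0.2,-0.5,0,15],[-1,0.1,0,0,15],[0,0,0,0,15],[0,0,0,0,50],[0,0,0,0,50],[0,0,0,0,50]]]'; python3 -m pendant '[[[0,0,10,0,50],[0,0,40,0,55],[0,0,40,0,60],[0,0,30,0,60],[0,0,0,0,60]]]'
python3 - <<'E'
from h import *
a=cam("side")
for t in("mid_eye","big_eye"): print(t,[(round(r["confidence"],2),w(a,r["at"]).round(4)) for r in spotter.tip_of("side",t)[:3]])
save(cv2.resize(a["img"][160:240,270:370],None,fx=6,fy=6,interpolation=cv2.INTER_CUBIC),"g7")
E
```

```text
time_s: 28.02
eef_pos: [0.6072, 0.1243, 0.1754]
eef_rot: [0.001, 0.049, 0.999, 0.0]
wrist_force: [1.2, -0.4, -0.5]
opening: 0.583
time_s: 28.65
eef_pos: [0.6085, 0.1244, 0.2992]
eef_rot: [0.004, 0.049, 0.999, 0.0]
wrist_force: [0.1, -0.3, -1.1]
opening: 0.701
mid_eye [(0.83, array([ 0.5922, -0.196 ,  0.1168])), (0.74, array([0.6074, 0.1238, 0.1388])), (0.67, array([ 0.3497, -0.2078,  0.1185]))]
big_eye [(0.8, array([0.6141, 0.1203, 0.1402]))]
```

View pics/g7.png

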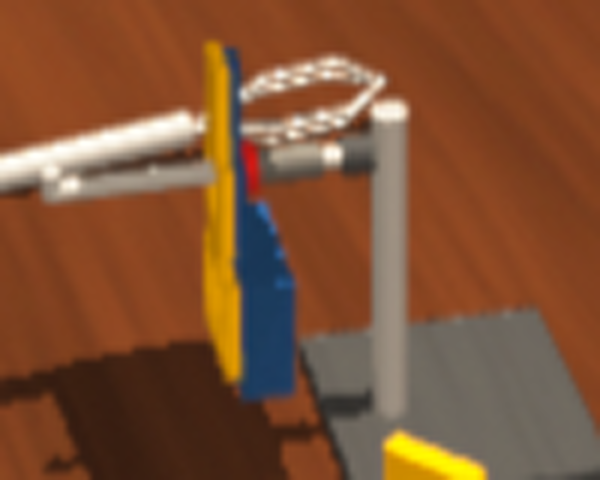

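```bash
python3 -m pendant '[[[-28,-39,0,1.8,65],[-38,-50,0,2.2,65],[-38,-50,0,2.2,65],[-28,-44,0,2.2,65],[-21,-30,-30,0.9,65],[0,0,-40,0,65],[0,0,-30,0,65],[0,0,0,0,65]]]'; python3 -m pendant '[[[0,0,0,0,65]]]'
```

```text
time_s: 29.8
eef_pos: [0.4515, -0.0871, 0.1916]
eef_rot: [-0.003, -0.032, 0.999, 0.002]
wrist_force: [0.7, -0.0, -0.8]
opening: 0.76
time_s: 29.92
eef_pos: [0.4544, -0.0882, 0.1955]
eef_rot: [-0.0, -0.032, 0.999, 0.0]
wrist_force: [0.7, 0.4, 0.9]
opening: 0.759
```

```bash
python3 -m pendant '[[[1,-1,-35,0,62],[0,0,-35,0,62],[0,0,-12,0,62],[0,0,0,0,62],[0,0,0,0,25],[0,0,0,0,25],[0,0,0,0,25],[0,0,0,0,25]]]'; python3 -m pendant '[[[0,0,0,0,25],[0,0,10,0,25],[0,0,30,0,25],[0,0,50,0,25],[0,0,50,0,25],[0,0,30,0,25],[0,0,0,0,25]]]'
```

```text
time_s: 30.92
eef_pos: [0.4563, -0.0892, 0.1148]
eef_rot: [0.001, -0.032, 0.999, -0.0]
wrist_force: [-1.1, 2.0, 6.1]
opening: 0.431
time_s: 31.8
eef_pos: [0.4566, -0.09, 0.2865]
eef_rot: [0.003, -0.032, 0.999, -0.002]
wrist_force: [0.2, 1.2, -1.8]
opening: 0.433
```

```bash
python3 -m pendant '[[[8,35,0,-1.8,25],[10,55,0,-2.2,25],[10,55,0,-2.2,25],[8,50,0,-2.2,25],[5,30.5,-20,-0.9,25],[0,0,-40,0,25],[0,0,-40,0,25],[0,0,0,0,25]]]'; python3 -m pendant '[[[0,0,0,0,25]]]'
python3 - <<'E'
from h import *
a=cam("side")
for t in("small_eye","rod_tip","mid_eye","big_eye"): print(t,[(round(r["confidence"],2),w(a,r["at"]).round(4)) for r in spotter.tip_of("side",t)[:4]])
E
```

```text
time_s: 32.8
eef_pos: [0.4924, 0.1362, 0.1786]
eef_rot: [-0.005, 0.049, 0.999, -0.001]
wrist_force: [0.1, 0.9, -1.1]
opening: 0.433
time_s: 32.92
eef_pos: [0.4965, 0.1362, 0.1838]
eef_rot: [0.0, 0.049, 0.999, -0.0]
wrist_force: [-0.5, -0.0, -0.8]
opening: 0.43
small_eye [(0.48, array([0.4948, 0.1403, 0.1566]))]
rod_tip [(0.59, array([ 4.336e-01,  1.536e-01, -1.000e-04])), (0.56, array([0.496 , 0.1391, 0.1565]))]
mid_eye [(0.76, array([0.6076, 0.1235, 0.1403])), (0.76, array([ 0.3478, -0.2051,  0.1187]))]
big_eye [(0.88, array([0.614 , 0.1199, 0.1394]))]
```

```bash
python3 -m pendant '[[[8,-1.6,0,0,25],[10,-1,0,0,25],[10,-1,0,0,25],[0,0,0,0,25]]]'; python3 -m pendant '[[[6,-0.6,0,0,25],[0,0,0,0,25]]]'
```

```text
time_s: 33.67
eef_pos: [0.525, 0.1325, 0.1829]
eef_rot: [0.0, 0.05, 0.999, 0.0]
wrist_force: [-0.2, 0.1, -0.8]
opening: 0.43
time_s: 33.92
eef_pos: [0.5304, 0.1321, 0.1829]
eef_rot: [-0.0, 0.049, 0.999, -0.0]
wrist_force: [-0.4, -0.0, -1.3]
opening: 0.432
```

```bash
python3 -m pendant '[[[0,0,1.5,0,25],[10,-1,0,0,25],[10,-1,0,0,25],[0,0,0,0,25]]]'; python3 -m pendant '[[[10,-1,-5,0,25],[8,-0.8,-5,0,25],[0,0,0,0,25]]]';  python3 - <<'E'
from h import *
a=cam("side")
for t in("small_eye","mid_eye","big_eye"): print(t,[(round(r["confidence"],2),w(a,r["at"]).round(4)) for r in spotter.tip_of("side",t)[:4]])
save(cv2.resize(a["img"][160:240,270:370],None,fx=6,fy=6,interpolation=cv2.INTER_CUBIC),"g8")
E
```

```text
time_s: 34.42
eef_pos: [0.551, 0.1299, 0.1845]
eef_rot: [0.0, 0.05, 0.999, -0.0]
wrist_force: [0.6, 0.3, -0.8]
opening: 0.429
time_s: 34.8
eef_pos: [0.5682, 0.1281, 0.1736]
eef_rot: [-0.001, 0.05, 0.999, -0.0]
wrist_force: [-0.1, 0.6, -1.2]
opening: 0.432
small_eye [(0.72, array([0.5681, 0.1311, 0.1466]))]
mid_eye [(0.89, array([ 0.3471, -0.2041,  0.1161])), (0.77, array([ 0.5967, -0.197 ,  0.117 ])), (0.65, array([0.6056, 0.1252, 0.1411]))]
big_eye []
```

View pics/g8.png

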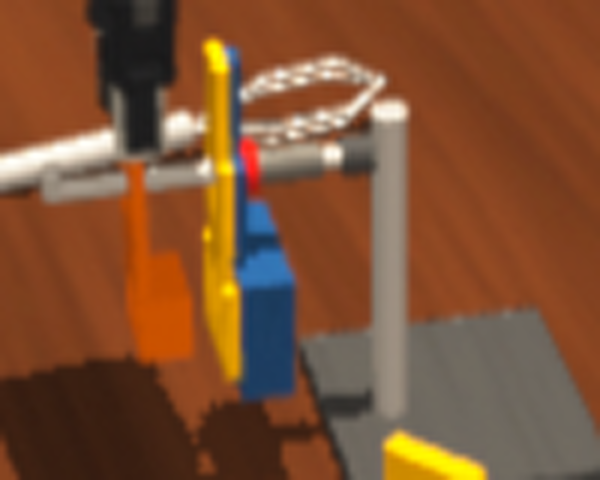

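```bash
python3 -m pendant '[[[8,-0.8,-1,0,25],[8,-0.8,0,0,25],[0,0,0,0,25]]]'; python3 -m pendant '[[[4,-0.4,0,0,25],[4,-0.4,0,0,25],[0,0,0,0,25]]]'
```

```text
time_s: 35.38
eef_pos: [0.5849, 0.1265, 0.1736]
eef_rot: [0.0, 0.05, 0.999, -0.0]
wrist_force: [-0.3, 0.4, -0.6]
opening: 0.43
time_s: 35.75
eef_pos: [0.5924, 0.1259, 0.1735]
eef_rot: [0.0, 0.049, 0.999, 0.0]
wrist_force: [0.1, -0.1, -1.1]
opening: 0.434
```

```bash
python3 -m pendant '[[[2,-0.2,0,0,25],[0,0,0,0,25]]]'; python3 -m pendant '[[[1.5,-0.1,0,0,25],[0,0,0,0,25]]]'
```

```text
time_s: 36.0
eef_pos: [0.5942, 0.1257, 0.1735]
eef_rot: [0.0, 0.049, 0.999, -0.0]
wrist_force: [-0.3, -0.6, -0.8]
opening: 0.43
time_s: 36.25
eef_pos: [0.5957, 0.1256, 0.1735]
eef_rot: [0.0, 0.049, 0.999, -0.0]
wrist_force: [0.7, -0.6, -0.7]
opening: 0.43
```

```bash
python3 -m pendant '[[[1.5,-0.2,0,0,25],[0,0,0,0,25]]]'; python3 -m pendant '[[[1,-0.1,0,0,25],[0,0,0,0,25]]]'
```

```text
time_s: 36.5
eef_pos: [0.5973, 0.1254, 0.1735]
eef_rot: [0.0, 0.049, 0.999, 0.0]
wrist_force: [0.5, -0.1, -1.5]
opening: 0.431
time_s: 36.75
eef_pos: [0.5982, 0.1253, 0.1735]
eef_rot: [0.0, 0.049, 0.999, -0.0]
wrist_force: [0.3, -0.7, -0.6]
opening: 0.435
```

```bash
python3 -m pendant '[[[1,-0.1,0,0,25],[0,0,0,0,25]]]'; python3 -m pendant '[[[1,-0.1,0,0,25],[0,0,0,0,25]]]'
```

```text
time_s: 37.0
eef_pos: [0.5992, 0.1252, 0.1735]
eef_rot: [0.0, 0.049, 0.999, -0.0]
wrist_force: [0.6, 1.0, -1.9]
opening: 0.427
time_s: 37.25
eef_pos: [0.6002, 0.1251, 0.1735]
eef_rot: [0.0, 0.049, 0.999, -0.0]
wrist_force: [0.3, -0.1, -1.6]
opening: 0.43
```

```bash
python3 -m pendant '[[[1,-0.1,0,0,25],[0,0,0,0,25]]]'
```

```text
time_s: 37.5
eef_pos: [0.6009, 0.1251, 0.1734]
eef_rot: [-0.0, 0.049, 0.999, 0.0]
wrist_force: [-1.0, -0.1, -0.3]
opening: 0.432
```

```bash
python3 -m pendant '[[[1,-0.1,0,0,25],[0,0,0,0,25]]]'
```

```text
time_s: 37.75
eef_pos: [0.6012, 0.125, 0.1734]
eef_rot: [-0.001, 0.049, 0.999, -0.0]
wrist_force: [-5.0, 0.3, 2.9]
opening: 0.43
```

```bash
python3 -m pendant '[[[1,-0.1,0,0,25],[0,0,0,0,25]]]'
```

```text
time_s: 38.0
eef_pos: [0.6016, 0.125, 0.1734]
eef_rot: [-0.002, 0.049, 0.999, -0.0]
wrist_force: [-7.5, -0.2, 4.0]
opening: 0.433
```

```bash
python3 -m pendant '[[[0.5,0,0.2,0,25],[0,0,0,0,25]]]'
```

```text
time_s: 38.25
eef_pos: [0.6018, 0.125, 0.1734]
eef_rot: [-0.002, 0.049, 0.999, -0.0]
wrist_force: [-8.4, 0.6, 3.7]
opening: 0.435
```

```bash
python3 -m pendant '[[[0.2,0,0.1,0,25],[0,0,0,0,25]]]'; python3 -m pendant '[[[0,0,0,0,25],[0,0,0,0,25]]]'
```

```text
time_s: 38.5
eef_pos: [0.6019, 0.125, 0.1735]
eef_rot: [-0.002, 0.049, 0.999, -0.0]
wrist_force: [-9.5, 0.0, 4.5]
opening: 0.432
time_s: 38.75
eef_pos: [0.6018, 0.125, 0.1735]
eef_rot: [-0.002, 0.049, 0.999, -0.0]
wrist_force: [-8.8, 0.4, 4.2]
opening: 0.427
```

```bash
python3 -m pendant '[[[0.3,0,0.1,0,25],[0,0,0,0,25],[0,0,0,0,25]]]'; python3 -m pendant '[[[0,0,0,0,25],[-2,0.2,-0.5,0,25],[-1,0.1,0,0,25],[0,0,0,0,25],[0,0,0,0,62],[0,0,0,0,62],[0,0,0,0,62]]]'; python3 -m pendant '[[[0,0,10,0,62],[0,0,40,0,70],[0,0,40,0,70],[0,0,30,0,70],[0,0,0,0,70],[0,0,0,0,70],[0,0,0,0,70]]]'
python3 - <<'E'
from h import *
a=cam("side")
for t in("small_eye","mid_eye","big_eye","rod_tip"): print(t,[(round(r["confidence"],2),w(a,r["at"]).round(4)) for r in spotter.tip_of("side",t)[:4]])
save(cv2.resize(a["img"][160:240,270:370],None,fx=6,fy=6,interpolation=cv2.INTER_CUBIC),"g9")
E
```

```text
time_s: 39.12
eef_pos: [0.602, 0.125, 0.1734]
eef_rot: [-0.003, 0.049, 0.999, -0.0]
wrist_force: [-8.6, -0.9, 3.6]
opening: 0.431
time_s: 40.0
eef_pos: [0.6015, 0.1251, 0.1737]
eef_rot: [0.0, 0.049, 0.999, 0.0]
wrist_force: [-0.3, -0.4, 0.7]
opening: 0.731
time_s: 40.88
eef_pos: [0.6003, 0.1251, 0.2916]
eef_rot: [-0.001, 0.049, 0.999, -0.0]
wrist_force: [-0.3, -0.3, -0.9]
opening: 0.818
small_eye [(0.69, array([0.5986, 0.128 , 0.1435]))]
mid_eye [(0.89, array([ 0.3411, -0.2033,  0.1171])), (0.8, array([ 0.5929, -0.1953,  0.1145])), (0.59, array([0.6086, 0.1268, 0.143 ]))]
big_eye [(0.67, array([0.6752, 0.1138, 0.1524])), (0.56, array([0.6128, 0.1227, 0.1403])), (0.48, array([ 0.7747, -0.154 ,  0.0031]))]
rod_tip [(0.65, array([0.5316, 0.129 , 0.1499])), (0.6, array([ 0.472 , -0.1916,  0.0011]))]
```

View pics/g9.png

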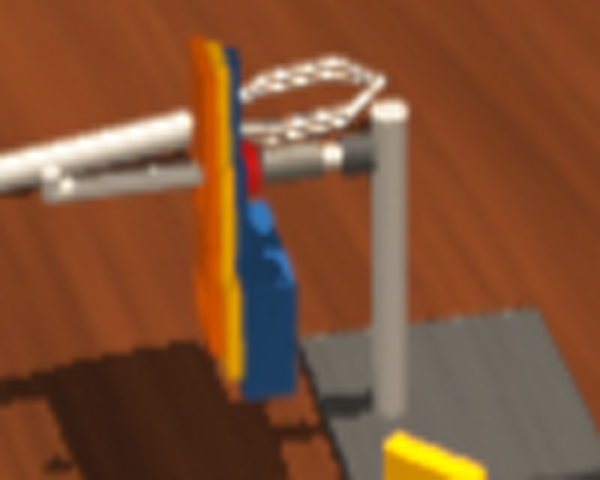

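All three scoops are nested and hanging still, with the gripper clear, so I'm handing in.

```bash
python3 -c "
from h import *
print(order.hand_in())"
```

```text
the job is handed in; nothing more can be done
None
```

I hung the blue, yellow and orange scoops on the rod in that order and handed the job in at about 41 s of the 72 s allowed. The hand-in reports no verdict.

- **Pressing:** I pressed each scoop home before letting go. The wrist force along the rod read 9–10 N for blue and yellow and about 8.5–9.5 N for orange, each held for at least 0.5 s. The highest reading was 10.1 N. The force between the scoops themselves was not measured; rod friction may have taken about 1 N of it.
- **Final check:** The last picture shows the three plates flush against each other and the red disc, with the gripper raised clear. I took only one picture after release, so I did not measure that they were still.
- **Detector readings:** The holes came out at x = 0.599, 0.609 and 0.613 m, and at heights 0.140–0.144 m. Their spacings of 10 and 4 mm are less even than the expected 6 mm, and 10 mm is just over the 9.5 mm limit. That is within the detector's 4 mm error. The tool positions while pressing were 6.7 mm and 6 mm apart, which agrees with proper nesting.
- **Other things on the shelf:** I felt no contact with them while carrying the scoops. I did not measure their positions again at the end.

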